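# Uncover the vial chute over a catch pan

## Task

Empty the vial chute into the catch pan: stand the bottle that is in the way somewhere else on the table, upright and clear of the pan's place, and set the pan flat on the table under the chute's outlet, its far edge tucked a little under the lip, and let go of it. Only then lift the blue cover straight up off the mouth so that all three vials run out into the pan, and stand the cover upright in the middle of the green mat. Leave the pan where it is with the vials in it, and do not disturb the other things on the table.

Things in the scene. Friction and masses are not known exactly. Their poses are not given: they have to be found in the camera images.
- chute: Fixed steel vial chute on a grey stand, 160 long, 84 wide, about 200 high. Origin on the table straight below the middle of its outlet lip; z up. The trough (74 wide inside, open on top, polished) slopes down 28 degrees to its own -x, where the outlet is, roughly facing the robot. Below the lip the space is free back to x = +66, where the base plate (130 wide, to x = +156) begins.
- chute_lip (a point): Middle of the outlet lip, 85 above the table. The cheeks of the mouth beside it (y +-42 outside) and a bar across its top (chute x 20 to 30) reach height 160.
- chute_drop (a point): Point on the table where the centre of the pan belongs: 35 mm in front of the outlet lip (chute x = -35, y = 0).
- cover: Loose blue cover slipped over the chute's mouth, 47.5 (x) by 98 (y) by 119 high; open below and at the back; 0.1 to 0.2 kg. Origin: centre of its underside, 92 above the table at the start; axes as the chute's. Top plate (top face z 72) rests on the mouth; skirts hang 68 down round it with 3 mm play and a 15 deep lip hooks behind the mouth's bar: it comes off straight up only (75 mm frees it).
- cover_grip (a point): Grip point of the cover's black bar handle, 101 above the cover's origin. The bar is 14 thick (cover x), 60 long (cover y), z 72 to 119. The cover holds the vials back; they run out once it is raised about 20 mm.
- pan: Loose rectangular aluminium catch pan, 128 (x) by 118 (y) outside, 60 high, walls and floor 4, 0.18 to 0.29 kg. Origin: centre of the underside. Starts on the left or on the right of the chute, the mat on the other side; its fin handle (-x side) points to world -x within about 30 degrees.
- pan_grip (a point): Grip point of the pan's black fin handle: pan x = -95, y = 0, z = 55. The fin is 14 thick (pan y), x -64 to -118, z 30 to 70.
- mat: Fixed flat green mat, 170 (x) by 150 (y) by 4 thick, on the other side. Origin: centre of its underside.
- bottle: Loose translucent off-white bottle, 57 diameter, 137 high, straight body to height about 110, 0.1 to 0.2 kg, standing just in front of the chute's outlet. Origin: centre of the underside. The table's free front part runs from its edge at world x = 0.33 to about x = 0.60, with machines up to 0.4 high behind it left and right: keep the hand clear of them.
- wash_bottle: Bystander, loose: wash bottle, body 75 diameter centred at its x = +13, 207 high with spout. Origin under it.
- glass_dish: Bystander, loose: clear glass dish, 93 diameter, 46 high. Origin: centre of the underside.
- timer: Bystander, loose: small white timer lying flat, 52 x 66 x 17. Origin: centre of the underside.
- marker: Bystander, loose: blue marker pen lying along its y, 18 x 132 x 19. Origin: centre of the underside.
- tube_rack: Bystander, loose: blue rack with capped tubes, 50 (x) x 150 (y) x 80 high. Origin: centre of the underside.
- vial_blue_mid (a point): Middle of the sample vial with the blue cap, 28 diameter, 62 long, 0.022 kg; it lies across the chute behind the cover (its z along the vial) and rolls out when the cover is lifted.
- vial_red_mid (a point): Middle of the sample vial with the red cap, 28 diameter, 62 long, 0.022 kg; it lies across the chute behind the cover (its z along the vial) and rolls out when the cover is lifted.
- vial_white_mid (a point): Middle of the sample vial with the white cap, 28 diameter, 62 long, 0.022 kg; it lies across the chute behind the cover (its z along the vial) and rolls out when the cover is lifted.
Things that resemble listed ones, but are neither listed nor needed, are in the scene too. Leave any pink or turquoise look-alike of the part that bears vial_white_mid alone.

How it is judged:
On the way, in this order (a step that is already met when the one before it is completed fails the run):
1. the pan stands released under the outlet (centre within 40 mm of its place) while the cover is still on the chute (horizontal distance between pan and chute_drop below 0.04 m and angle between pan's own z axis and vertical below 0.08 rad and height (world z) of pan below 0.008 m and distance of cover from where it was at the start of the episode below 0.015 m and contact force between the fingers and pan below 0.1 N), for 0.2 s.
2. all three vials lie in the pan (x of vial_blue_mid in the frame of pan between -0.062 and 0.062 m and y of vial_blue_mid in the frame of pan between -0.057 and 0.057 m and z of each of vial_blue_mid, vial_red_mid, vial_white_mid in the frame of pan below 0.06 m and x of vial_red_mid in the frame of pan between -0.062 and 0.062 m and y of vial_red_mid in the frame of pan between -0.057 and 0.057 m and x of vial_white_mid in the frame of pan between -0.062 and 0.062 m and y of vial_white_mid in the frame of pan between -0.057 and 0.057 m), for 0.2 s.
At the end, for the whole second after the job is handed in: The pan is flat on the table, centre within 45 mm of its place under the outlet, with all three vials in it; the cover stands upright on the mat, centre within 40 mm of the mat's along each side; the bottle stands upright on the table; all are at rest (all of step 2 and horizontal distance between pan and chute_drop below 0.045 m and angle between pan's own z axis and vertical below 0.08 rad and height (world z) of pan below 0.008 m and x of cover in the frame of mat between -0.04 and 0.04 m and y of cover in the frame of mat between -0.04 and 0.04 m and height (world z) of cover below 0.012 m and angle between each of cover, bottle's own z axis and vertical below 0.1 rad and height (world z) of bottle between -0.01 and 0.01 m and linear speed of each of cover, pan, bottle below 0.02 m/s); the robot touches nothing.
It fails at once if a bystander (wash bottle, glass dish, timer, marker or tube rack) is shoved more than 30 mm (distance of any of wash_bottle, glass_dish, timer, marker, tube_rack from where it was at the start of the episode above 0.03 m).
It also fails if it takes over 72 s, if anything falls off the work surface, if the arm or the gripper's body presses on something with over 40 N, if the wrist force passes 120 N, or if a joint passes its speed limit or range.

## Robot

A 6-joint arm with a two-finger parallel gripper is mounted at the origin on a cart in front of the work surface, level with it; the furniture and walls round the work are solid. World frame = base frame: x ahead of the robot, y to its left, z up, the work surface at z = 0. Lengths are in m, angles in rad, forces in N, time in s.
With the tool pointing down it reaches from about 0.4 to 0.825 m from the base axis. Payload 7 kg.
Tool frame: the origin (TCP) lies midway between the tips of the shut fingers; the grasp point (between the pads) lies 19 mm behind it (grip_point_offset is the distance from the TCP to the grasp point, in m); z points along the fingers, y is the line along which they close (so a half turn about z gives the same grasp; the last joint's range is limited). The gripper opens to 88 mm and grips with 3 to 60 N. Pads are 19 mm wide; open, the fingers measure 130 mm over their backs; the gripper's body (78 mm by 193 mm) begins 47 mm behind the grasp point.
Start: joints at [1.464, 0.359, 0.012, 0, -1.224, -0.288], TCP at [0.26, 0.623, 0.227] pointing down, gripper open.
Joint ranges: [-3.07, 3.07], [-1.43, 2.12], [-1.02, 1.25], [-3.03, 1.67], [-3.05, -0], [-3.03, 3.03]. Speed limits (rad/s): [2.39, 2.39, 3.01, 3.14, 3.14, 3.14].

## Interface

Orientations are given as [roll, pitch, yaw] about the fixed x, y, z axes, in that order (R = Rz(yaw) Ry(pitch) Rx(roll)).
In Python, from station import get_state, grab_frame, camera_params, job_done, grip_point_offset gives the robot as it stands.
- The arm moves only by the shell command python3 -m creep 'ROWS' [FORCE]. ROWS is JSON, a list that holds one entry, the list of rows, each a list of 7 numbers: the finger opening in cm, from 0 to 8.76, then the shift along the tool's x, y, z in cm, then the turn, a rotation vector about the tool's x, y, z in rad. In form: [[[fingers, tx, ty, tz, wx, wy, wz], ...]]. A call has 1 to 20 rows; each row is the pose to reach, as a shift and turn from the pose commanded when the call began, along the tool's axes at that moment; what a row does not reach only later rows make up. A row lasts 1/8 s, in which the tool goes at most 62.5 mm and 10.7 degrees, less where a joint would pass 70% of its speed; a pose out of reach is approached as far as the arm can. A call with a gripper value outside its range is refused whole. The fingers move at their own pace and stop on an object; FORCE is the grip in N (left out, the last holds). Time passes only in rows, so rows that repeat a pose let the fingers close. It gives the time, the measured TCP pose, the force, the opening and the grip force at its end, in the units of the state.
- get_state(): the state, without advancing time (a new reading comes with each control period).
- grab_frame(name): name is "side" or "top" or "wrist"; returns the picture (420x560x3 uint8, blue, green, red); there is no depth.
- camera_params(name): a dict with "vertical_fov" (degrees; the focal length in pixels is half the picture's height over the tangent of half this angle, whatever the lens; pixels are square), "cx", "cy" (the principal point, pixels), "view" (4x4, takes a point from world to camera coordinates). Camera axes: x right, y down, z forward; pixel columns grow to the right and rows downward; lengths in m; the calibration is good to about 2 mm. A picture is of the moment at which its call begins: read the wrist's pose just before it. camera_params takes no time and is no camera call; for the wrist camera it gives the pose at the moment of the call.
- job_done(): hands the job in; it is judged then, once.
The state is a dict: "t": time; "q": joint angles; "qd": joint speeds; "joint_efforts": joint torques, N m; "eef_pos": TCP position; "ee_rot": TCP orientation; "force": force on the tool from outside, world axes, zero at the start; "moment": the same for the moment, N m; "width": finger opening in m; "gripper_force": force on a finger pad.
Only numpy, scipy, OpenCV 4.12 (cv2) and the standard library are available. Lean on these libraries where they do the work, as an engineer would, in place of code of your own. Each camera call takes 0.05 s, during which the arm holds its last target. There are 200 camera calls.

## Working session

There is one attempt and no reset: what is moved stays moved. The work goes in short steps, Python scripts to look and compute and a shell command to move; the robot and the scene stay as the last step left them, time stands still between calls to the robot, and variables do not carry over. Pictures are saved under pics/ and viewed, at most 10 in all, crops included, and the job is handed in when it is done.

```bash
ls; mkdir -p pics
python3 - <<'E'
from station import *
import cv2
print(get_state())
for n in ("side","top","wrist"):
    p=camera_params(n); print(n,p)
a=grab_frame("top");b=grab_frame("side")
cv2.imwrite("pics/top0.png",cv2.resize(a,(800,600),interpolation=cv2.INTER_CUBIC));cv2.imwrite("pics/side0.png",cv2.resize(b,(800,600),interpolation=cv2.INTER_CUBIC))
E
```

```text
pics
{'t': 0.0, 'q': array([ 1.46412436e+00,  3.59375490e-01,  1.10480503e-02, -3.52921640e-04,
       -1.22409206e+00, -2.88112103e-01]), 'qd': array([ 3.96240586e-05, -8.07865531e-04, -9.88773075e-04, -9.57035980e-04,
       -2.42911215e-04, -3.35697750e-05]), 'joint_efforts': array([-1.04899147e-03, -5.82726359e+01,  2.93049645e+01,  6.99740946e+00,
        6.91365130e-03, -1.60767645e-04]), 'eef_pos': array([0.25943884, 0.62261484, 0.22562485]), 'ee_rot': array([ 3.13994211e+00, -1.43164699e-04, -3.94904141e-01]), 'force': array([-0.0244222 ,  0.22578916,  0.1676112 ]), 'moment': array([ 0.04216821, -0.06938373,  0.03188102]), 'gripper_force': 0.0, 'width': 0.087731004212351}
side {'vertical_fov': 48.329924370871296, 'cx': 277.8670094920054, 'cy': 208.9751177430919, 'view': array([[ 0.56665083,  0.82394059, -0.00536077, -0.31866234],
       [ 0.71727398, -0.4964737 , -0.48890889, -0.34867077],
       [-0.40549336,  0.27319548, -0.87231838,  1.69692734],
       [ 0.        ,  0.        ,  0.        ,  1.        ]])}
top {'vertical_fov': 54.95280606332557, 'cx': 277.9055201476557, 'cy': 207.49469843021998, 'view': array([[-0.01912799, -0.99956605, -0.02240156,  0.0155817 ],
       [-0.98921232,  0.02217503, -0.14480074,  0.58385009],
       [ 0.14523466,  0.01939016, -0.98920722,  1.26235595],
       [ 0.        ,  0.        ,  0.        ,  1.        ]])}
wrist {'vertical_fov': 66.24695634720072, 'cx': 277.314792300394, 'cy': 205.57401090064718, 'view': array([[-0.38450985, -0.92312017,  0.00114997,  0.67347232],
       [-0.87953666,  0.36673358,  0.30318598, -0.03835245],
       [-0.28029883,  0.11556655, -0.95293071,  0.3930425 ],
       [ 0.        ,  0.        ,  0.        ,  1.        ]])}
```

View pics/top0.png

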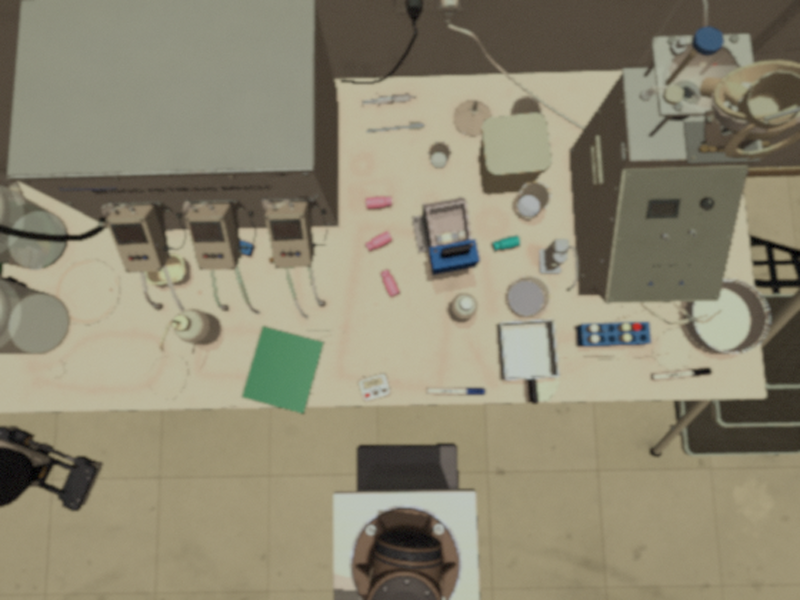

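View pics/side0.png

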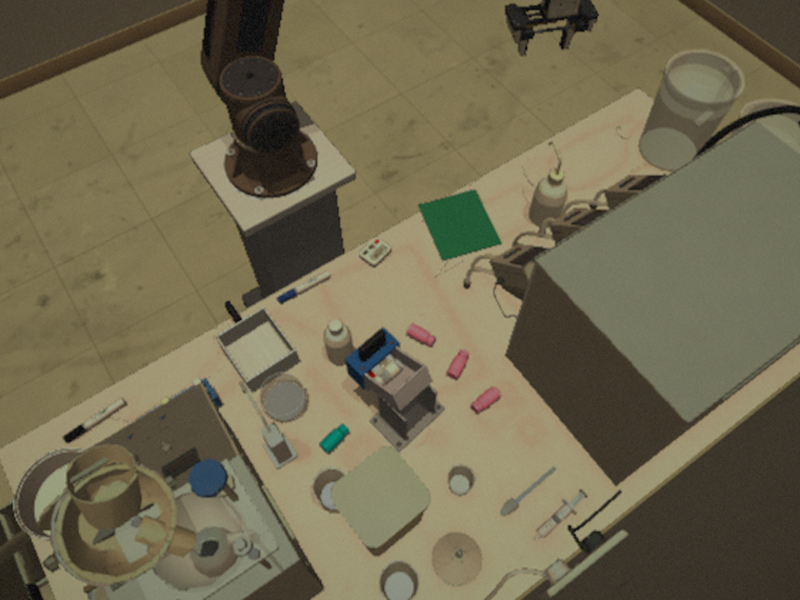

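Top view (800-px scale): chute around (450,240) with the blue cover at (455,257), bottle at (463,306), pan at (527,350) with its fin at (533,390), mat at (284,370), timer at (374,386), blue marker at (455,391) and dish at (527,297). The rack is at (614,335) and the wash bottle at (190,325). The pink and turquoise vials on the table are decoys. I'll enlarge both views.

Run:
```python
from station import *
import cv2
a=grab_frame("top");b=grab_frame("side")
cv2.imwrite("pics/top1.png",cv2.resize(a[140:290,240:420],(720,600),interpolation=cv2.INTER_CUBIC))
cv2.imwrite("pics/side1.png",cv2.resize(b[200:320,150:310],(800,600),interpolation=cv2.INTER_CUBIC))
```

```text
(no output)
```

View pics/top1.png

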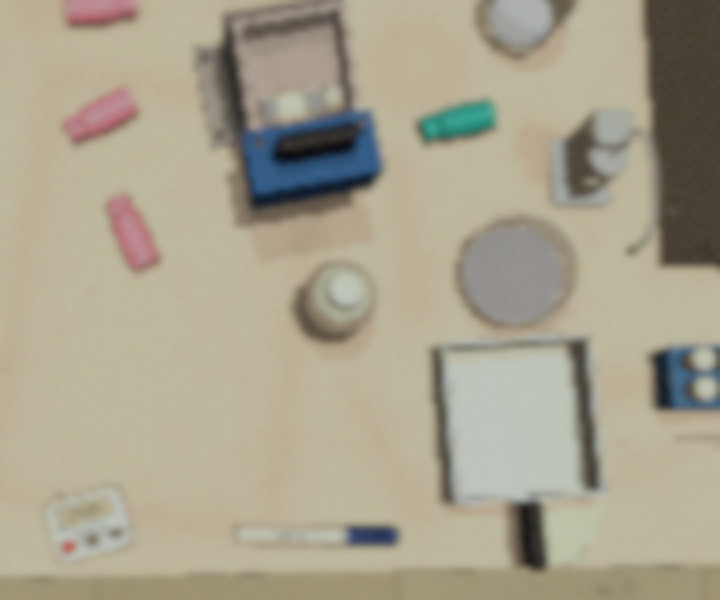

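View pics/side1.png

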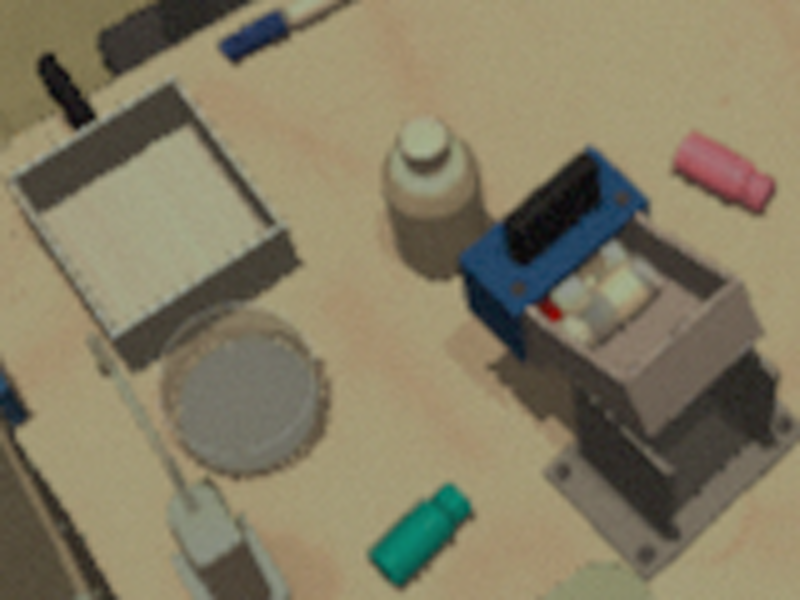

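Top crop: cover handle runs (275,150) to (358,133), bottle cap at (346,290), pan rim corners (433,347), (588,338), (602,492), (445,504), fin end (534,562). Side crop: cover plate corners (592,148), (648,208), (524,308), (463,262), bottle cap (423,140), red cap at (551,312). The white vials inside the chute lie behind the cover, and the pink and turquoise vials outside are the look-alikes to leave alone. Next I fit the poses.

```bash
cat > h.py <<'E'
import numpy as np
from station import *
from scipy.optimize import least_squares
def proj(n,P):
    c=camera_params(n); f=210/np.tan(np.radians(c["vertical_fov"]/2))
    p=np.c_[np.atleast_2d(P),np.ones(len(np.atleast_2d(P)))]@c["view"].T
    return np.c_[c["cx"]+f*p[:,0]/p[:,2],c["cy"]+f*p[:,1]/p[:,2]]
def world(x,y,w,L):
    L=np.atleast_2d(L); c,s=np.cos(w),np.sin(w)
    return np.c_[x+c*L[:,0]-s*L[:,1],y+s*L[:,0]+c*L[:,1],L[:,2]]
def fit(obs,x0=(.6,0,0),yaw=True):
    # obs: list of (cam, local xyz(z world), pixel)
    g=lambda v:np.concatenate([(proj(n,world(v[0],v[1],v[2] if yaw else 0,L))[0]-p) for n,L,p in obs])
    r=least_squares(g,x0,loss="soft_l1",f_scale=1.); return r.x,np.round(r.fun if False else g(r.x),1)
T=lambda x,y:np.array([240+x/4,140+y/4]); S=lambda x,y:np.array([150+x/5,200+y/5]); F=lambda x,y:np.array([x,y])*.7
E
python3 - <<'E'
from h import *
np.set_printoptions(suppress=True,precision=4)
a,b=.064,.059
pan=[("top",(a,b,.06),T(435,347)),("top",(a,-b,.06),T(588,339)),("top",(-a,-b,.06),T(602,492)),("top",(-a,b,.06),T(445,504)),
("side",(-a,b,.06),S(175,80)),("side",(a,b,.06),S(290,228)),("side",(a,-b,.06),S(115,335)),("side",(-a,-b,.06),S(12,180)),("top",(-.118,0,.07),T(534,562)),("side",(-.118,0,.07),S(45,58))]
print("pan",*fit(pan,(.45,-.2,0)))
bo=[("top",(0,0,.137),T(346,290)),("side",(0,0,.137),S(423,138))]
print("bottle",*fit(bo,yaw=False))
a,b=.02375,.049
cov=[("side",(-a,b,.164),S(592,148)),("side",(a,b,.164),S(648,208)),("side",(a,-b,.164),S(524,308)),("side",(-a,-b,.164),S(463,262)),
("top",(0,.03,.211),T(276,147)),("top",(0,-.03,.211),T(359,133)),("side",(-.007,.03,.211),S(587,152)),("side",(.007,-.03,.164),S(515,262))]
v,r=fit(cov);print("cover",v,r)
a,b=.085,.075
mat=[("top",(a,b,.004),F(264,327)),("top",(a,-b,.004),F(323,342)),("top",(-a,-b,.004),F(304,412)),("top",(-a,b,.004),F(243,395)),
("side",(-a,b,.004),F(481,190)),("side",(a,b,.004),F(500,242)),("side",(a,-b,.004),F(444,259)),("side",(-a,-b,.004),F(420,206))]
print("mat",*fit(mat,(.4,.2,0)))
for n,z,p in [("dish",.046,T(517,272)),("timer",.017,T(88,523)),("markerL",.019,T(235,534)),("markerR",.019,T(397,536)),("edge",0,T(300,572)),("rackL",.08,F(580,335))]:
    print(n,fit([("top",(0,0,z),p)],yaw=False)[0])
print(get_state()["eef_pos"],grip_point_offset)
E
```

```text
pan [ 0.4607 -0.2818  0.0367] [ 0.3 -2.3 -0.5 -2.5 -0.   0.2  1.2 -0.7  0.5 -1.5  0.1 -0.4  0.2  0.7
 -1.1 -0.6  0.2  1.5 -0.1 -1. ]
bottle [ 0.5532 -0.1421  0.    ] [-0.3 -0.5 -0.5 -0.2]
cover [ 0.6536 -0.1182  0.1241] [ 0.1 -0.6  0.4 -0.9 -2.6  1.5 -1.8 -1.6 -0.5 -1.5 -0.3 -1.1 -0.6 -1.
  0.6  2. ]
mat [ 0.4293  0.2712 -0.2822] [-1.4 -2.1  0.5 -0.9 -0.7  0.8 -1.9  0.4 -4.  -0.4  1.4  1.4 -1.5  1.5
 -1.7 -0.7]
dish [ 0.5754 -0.2895  0.    ]
timer [0.3828 0.0592 0.    ]
markerL [ 0.3719 -0.0589  0.    ]
markerR [ 0.3679 -0.1884  0.    ]
edge [ 0.3402 -0.1113  0.    ]
rackL [ 0.4855 -0.391   0.    ]
[0.2595 0.6228 0.226 ] 0.0188
```

```bash
cat >> h.py <<'E'
from scipy.spatial.transform import Rotation as R
def go(p,yaw,grasp=True,s=None):
    """shift (cm) & rotvec in tool axes from measured pose; p = grasp point (tool down) or TCP"""
    s=s or get_state(); R0=R.from_euler("xyz",s["ee_rot"]); p=np.array(p,float)
    if grasp: p=p-[0,0,grip_point_offset if not callable(grip_point_offset) else grip_point_offset()]
    d=R0.inv().apply(p-s["eef_pos"])*100
    w=(R0.inv()*R.from_euler("xyz",[np.pi,0,yaw])).as_rotvec()
    print("TCP",np.round(p,3),"rows:",np.round(d,2),np.round(w,3),"n>=",round(max(np.linalg.norm(d)/6.25,np.linalg.norm(w)/.186),1))
E
python3 - <<'E'
from h import *
def tri(pt,ps): 
    g=lambda P:np.concatenate([proj("top",P)[0]-pt,proj("side",P)[0]-ps])
    r=least_squares(g,(.5,.2,.1));print(np.round(r.x,3),np.round(r.fun,1))
tri(F(320,303),F(468,285)) # hose tip
tri(F(183,322),F(558,172)) # wash bottle cap
for n,z,p in [("wash",.15,F(193,325)),("pink3",.014,T(133,232)),("pink2",.014,T(100,115))]: print(n,fit([("top",(0,0,z),p)],yaw=False)[0])
go((.40,.10,.245),.124);go((.553,-.142,.2),.124)
E
```

```text
[0.577 0.183 0.01 ] [-0.1 -0.  -0.1  0. ]
[0.526 0.446 0.166] [-1.7 -0.9 -2.   0.6]
wash [0.51783951 0.42596879 0.        ]
pink3 [0.62041659 0.01884591 0.        ]
pink2 [0.72050274 0.04477906 0.        ]
TCP [0.4   0.1   0.226] rows: [3.308e+01 4.285e+01 3.000e-02] [ 0.001  0.    -0.519] n>= 8.7
TCP [ 0.553 -0.142  0.181] rows: [56.51 59.3   4.55] [ 0.001  0.    -0.519] n>= 13.1
```

```bash
python3 -m creep '[[[8.7,4,5,0,0,0,-0.05],[8.7,8,10.5,0,0,0,-0.12],[8.7,12,15.5,0,0,0,-0.18],[8.7,16,21,0,0,0,-0.25],[8.7,20,26,0,0,0,-0.32],[8.7,24,31,0,0,0,-0.38],[8.7,28,36.5,0,0,0,-0.44],[8.7,33,43,0,0,0,-0.52],[8.7,37,46,1,0,0,-0.52],[8.7,41,49,2,0,0,-0.52],[8.7,45,51,3,0,0,-0.52],[8.7,49,53,3.5,0,0,-0.52],[8.7,49,53,3.5,0,0,-0.52],[8.7,49,53,3.5,0,0,-0.52],[8.7,49,53,3.5,0,0,-0.52]]]' 30
python3 - <<'E'
from h import *
import cv2
im=grab_frame("wrist"); cv2.imwrite("pics/w1.png",cv2.resize(im,(800,600),interpolation=cv2.INTER_CUBIC))
np.set_printoptions(suppress=True,precision=1)
print(get_state()["t"],get_state()["eef_pos"])
print(proj("wrist",[[.553,-.142,.137],[.553,-.142,0]])/.7)
a,b=.02375,.049
print(proj("wrist",world(.6536,-.1182,.1241,[(-a,b,.164),(-a,-b,.164),(-a,b,.096),(-a,-b,.096)]))/.7)
print(proj("wrist",world(.636,-.1204,.1241,[(0,.037,.085),(0,-.037,.085)]))/.7)
E
```

```text
t: 2.08
eef_pos: [0.5077, -0.0539, 0.1919]
ee_rot: [-3.141, -0.001, 0.126]
force: [-0.5, -1.1, 0.1]
width: 0.0869
gripper_force: 0.0
2.125 [ 0.5 -0.1  0.2]
[[590.3 254.1]
 [517.9 214.5]]
[[484.6  60.1]
 [750.   60.9]
 [460.2  84.4]
 [652.3  84.9]]
[[480.7  74.8]
 [620.6  75.2]]
```

View pics/w1.png

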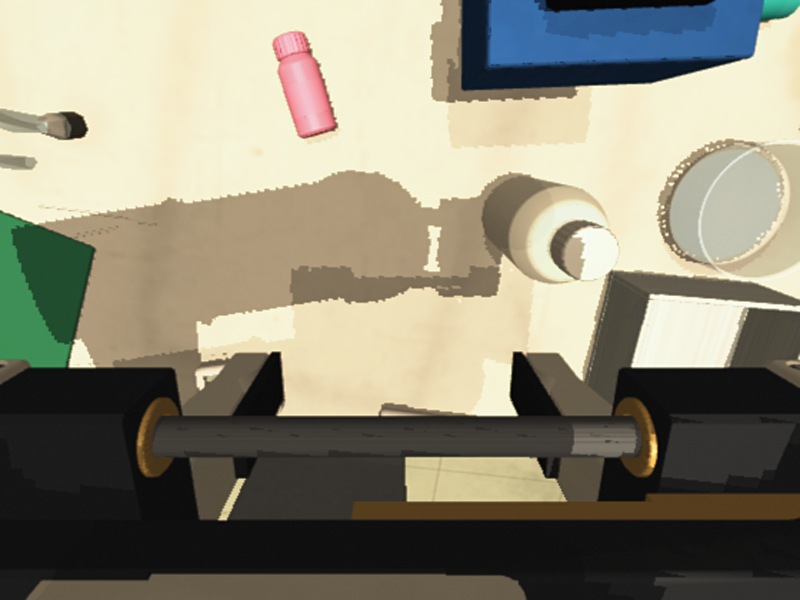

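Wrist view: bottle cap at (597,251) against (590,254) predicted, and cover lower-left corner at (463,89) against (460,84). The estimates agree to about 3 mm, so I'll grasp the bottle.

Run:
```python
from h import *
go((.552,-.145,.2107),.124);go((.552,-.145,.098),.124)
```

```text
TCP [ 0.552 -0.145  0.192] rows: [3.23 9.61 0.02] [-0.    -0.001  0.003] n>= 1.6
TCP [ 0.552 -0.145  0.079] rows: [ 3.22  9.61 11.29] [-0.    -0.001  0.003] n>= 2.4
```

```bash
python3 -m creep '[[[8.7,1.6,5,0,0,0,0],[8.7,3.2,9.6,0,0,0,0],[8.7,3.2,9.6,0,0,0,0],[8.7,3.2,9.6,4,0,0,0],[8.7,3.2,9.6,8,0,0,0],[8.7,3.2,9.6,11.3,0,0,0],[8.7,3.2,9.6,11.3,0,0,0],[4,3.2,9.6,11.3,0,0,0],[4,3.2,9.6,11.3,0,0,0],[4,3.2,9.6,11.3,0,0,0],[4,3.2,9.6,11.3,0,0,0],[4,3.2,9.6,11.3,0,0,0],[4,3.2,9.6,11.3,0,0,0]]]' 20
python3 - <<'E'
from h import *
go((.49,.06,.098),.124)
E
```

```text
t: 3.75
eef_pos: [0.5526, -0.1459, 0.0794]
ee_rot: [3.141, -0.002, 0.125]
force: [-0.9, 2.1, 6.3]
width: 0.0574
gripper_force: 19.8
TCP [0.49  0.06  0.079] rows: [-3.630e+00 -2.121e+01  1.000e-02] [ 0.    -0.002  0.001] n>= 3.4
```

```bash
python3 -m creep '[[[4,0,0,-2,0,0,0],[4,0,0,-4,0,0,0],[4,-0.7,-4,-4,0,0,0],[4,-1.4,-8,-4,0,0,0],[4,-2.1,-12,-4,0,0,0],[4,-2.8,-16,-4,0,0,0],[4,-3.4,-19.5,-4,0,0,0],[4,-3.6,-21.2,-4,0,0,0],[4,-3.6,-21.2,-4,0,0,0],[4,-3.6,-21.2,-2,0,0,0],[4,-3.6,-21.2,-0.7,0,0,0],[4,-3.6,-21.2,0,0,0,0],[4,-3.6,-21.2,0,0,0,0],[8.7,-3.6,-21.2,0,0,0,0],[8.7,-3.6,-21.2,0,0,0,0],[8.7,-3.6,-21.2,0,0,0,0],[8.7,-3.6,-21.2,-4,0,0,0],[8.7,-3.6,-21.2,-8,0,0,0],[8.7,-3.6,-21.2,-12,0,0,0],[8.7,-3.6,-21.2,-12,0,0,0]]]'
python3 - <<'E'
from h import *
w=.037; g=world(.4607,-.2818,w,(-.095,0,.055))[0]; print(g)
go([.46,-.10,.23],w); go([*g[:2],.14],w)
E
```

```text
t: 6.25
eef_pos: [0.4915, 0.0607, 0.2019]
ee_rot: [-3.14, -0.006, 0.126]
force: [0.8, 0.4, -0.3]
width: 0.0872
gripper_force: 0.0
[ 0.36576502 -0.2853142   0.055     ]
TCP [ 0.46  -0.1    0.211] rows: [-5.13 15.54 -0.99] [-0.002 -0.006  0.089] n>= 2.6
TCP [ 0.366 -0.285  0.121] rows: [-16.86  32.76   7.91] [-0.002 -0.006  0.089] n>= 6.0
```

```bash
python3 -m creep '[[[8.7,-2.8,5.5,0,0,0,0.02],[8.7,-5.6,11,0,0,0,0.04],[8.7,-8.4,16.5,0,0,0,0.06],[8.7,-11.2,22,1,0,0,0.08],[8.7,-14,27.5,4,0,0,0.09],[8.7,-16.9,32.8,7.9,0,0,0.09],[8.7,-16.9,32.8,7.9,0,0,0.09],[8.7,-16.9,32.8,7.9,0,0,0.09]]]'
python3 - <<'E'
from h import *
import cv2
go([.3658,-.2853,.055],.037)
im=grab_frame("wrist"); cv2.imwrite("pics/w2.png",cv2.resize(im,(800,600),interpolation=cv2.INTER_CUBIC))
a,b=.064,.059
print(np.round(proj("wrist",world(.4607,-.2818,.037,[(-a,b,.06),(-a,-b,.06),(-.064,0,.07),(-.118,0,.07),(a,b,.06),(a,-b,.06)]))/.7))
E
```

```text
t: 7.25
eef_pos: [0.3619, -0.287, 0.1186]
ee_rot: [-3.141, 0.002, 0.033]
force: [-0.4, 0.3, 0.5]
width: 0.0871
gripper_force: 0.0
TCP [ 0.366 -0.285  0.036] rows: [ 0.41 -0.15  8.24] [-0.001  0.002 -0.004] n>= 1.3
[[271. 252.]
 [514. 251.]
 [392. 256.]
 [393. 362.]
 [244. -61.]
 [538. -62.]]
```

View pics/w2.png

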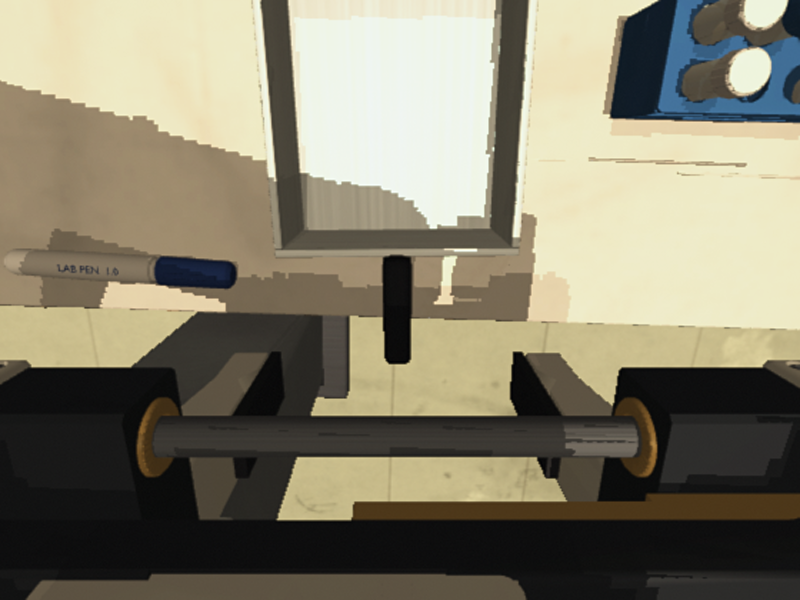

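Wrist view: fin from (398,258) to (397,362), predicted at x = 392, so it sits about 2 mm further to -y. The marker at (40–235,265) is clear of the fingers.

```bash
python3 -m creep '[[[8.7,0.4,0.1,4,0,0,0],[8.7,0.4,0.1,8.2,0,0,0],[8.7,0.4,0.1,8.2,0,0,0],[1,0.4,0.1,8.2,0,0,0],[1,0.4,0.1,8.2,0,0,0],[1,0.4,0.1,8.2,0,0,0],[1,0.4,0.1,8.2,0,0,0],[1,0.4,0.1,8.2,0,0,0],[1,0.4,0.1,8.2,0,0,0],[1,0.4,0.1,8.2,0,0,0],[1,0.4,0.1,8.2,0,0,0]]]' 55
python3 - <<'E'
from h import *
s=get_state();print(s["eef_pos"],s["gripper_force"],s["ee_rot"])
d=world(.651,-.1185,.124,(-.0527,0,0))[0];g=world(d[0],d[1],.124,(-.095,0,.055))[0];print("drop",d,g)
go([.3658,-.1365,.077],.124); go([g[0],g[1],.077],.124); go([*g[:2],.055],.124)
E
```

```text
t: 8.68
eef_pos: [0.3669, -0.2874, 0.0375]
ee_rot: [-3.142, 0.0, 0.035]
force: [1.2, 1.9, 1.6]
width: 0.0137
gripper_force: 55.0
[ 0.3669029  -0.28743081  0.03750856] 55.00719130039215 [-3.14152944e+00  1.81023061e-04  3.52204684e-02]
drop [ 0.59870464 -0.12501807  0.        ] [ 0.50443406 -0.1367679   0.055     ]
TCP [ 0.366 -0.136  0.058] rows: [  0.42 -15.09  -2.07] [-0.     0.    -0.089] n>= 2.4
TCP [ 0.504 -0.137  0.058] rows: [ 14.27 -14.57  -2.07] [-0.     0.    -0.089] n>= 3.3
TCP [ 0.504 -0.137  0.036] rows: [ 14.28 -14.57   0.13] [-0.     0.    -0.089] n>= 3.3
```

```bash
python3 -m creep '[[[1,0,0,-1,0,0,0],[1,0,0,-2.1,0,0,0],[1,0,-2,-2.1,0,0,0],[1,0.1,-5,-2.1,0,0,-0.02],[1,0.2,-8,-2.1,0,0,-0.05],[1,0.4,-11,-2.1,0,0,-0.09],[1,1.5,-12.5,-2.1,0,0,-0.09],[1,4,-13.5,-2.1,0,0,-0.09],[1,7,-14.5,-2.1,0,0,-0.09],[1,10,-14.6,-2.1,0,0,-0.09],[1,12.5,-14.6,-2.1,0,0,-0.09],[1,14.3,-14.6,-2.1,0,0,-0.09],[1,14.3,-14.6,-2.1,0,0,-0.09],[1,14.3,-14.6,-2.1,0,0,-0.09]]]'
python3 - <<'E'
from h import *
import cv2
go([.5044,-.1368,.055],.124)
b=grab_frame("side");a=grab_frame("top")
cv2.imwrite("pics/s3.png",np.hstack([cv2.resize(b[200:320,150:310],(400,300),interpolation=cv2.INTER_CUBIC),cv2.resize(a[140:290,240:420],(360,300),interpolation=cv2.INTER_CUBIC)]))
E
```

```text
t: 10.42
eef_pos: [0.5043, -0.1364, 0.0587]
ee_rot: [-3.141, 0.0, 0.125]
force: [0.6, -0.1, -6.8]
width: 0.0136
gripper_force: 55.0
TCP [ 0.504 -0.137  0.036] rows: [0.01 0.04 2.25] [-0.     0.     0.001] n>= 0.4
```

View pics/s3.png

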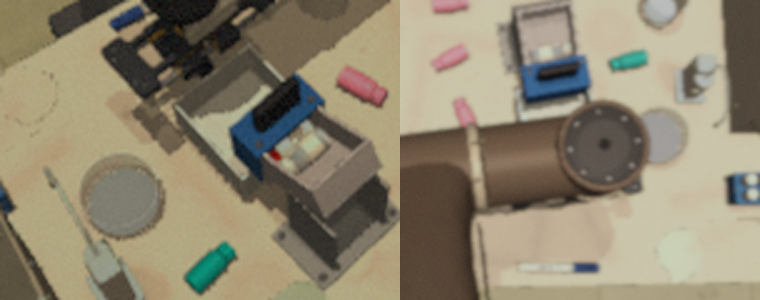

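Pan is level at the mouth (side crop around (215,110)), its far edge under the blue cover. Lower and release.

```bash
python3 -m creep '[[[1,0,0,1,0,0,0],[1,0,0,1.8,0,0,0],[1,0,0,2.25,0,0,0],[1,0,0,2.25,0,0,0],[1,0,0,2.25,0,0,0],[8.7,0,0,2.25,0,0,0],[8.7,0,0,2.25,0,0,0],[8.7,0,0,2.25,0,0,0],[8.7,0,0,2.25,0,0,0],[8.7,0,0,-1,0,0,0],[8.7,-2,0,-5,0,0,0],[8.7,-4,0,-10,0,0,0],[8.7,-4,0,-15,0,0,0],[8.7,-4,0,-20,0,0,0],[8.7,-4,0,-20,0,0,0]]]'
python3 - <<'E'
from h import *
import cv2
b=grab_frame("side");a=grab_frame("wrist")
cv2.imwrite("pics/s4.png",np.hstack([cv2.resize(b[200:320,150:310],(400,300),interpolation=cv2.INTER_CUBIC),cv2.resize(a,(400,300),interpolation=cv2.INTER_AREA)]))
print(np.round(proj("wrist",world(.5987,-.125,.124,[(-.064,.059,.06),(-.064,-.059,.06),(-.118,0,.07)]))/1.4+[400,0]))
print(np.round((proj("side",world(.5987,-.125,.124,[(-.064,.059,.06),(-.064,-.059,.06),(.064,-.059,.06),(-.118,0,.07)]))-[150,200])*2.5))
print(np.round(proj("wrist",world(.651,-.1185,.124,[(-.007,.03,.211),(-.007,-.03,.211),(-.02375,.049,.164),(-.02375,-.049,.164)]))/1.4+[400,0]))
E
```

```text
t: 12.4
eef_pos: [0.4672, -0.1417, 0.2628]
ee_rot: [3.14, -0.008, 0.126]
force: [-0.0, -0.5, -0.9]
width: 0.0868
gripper_force: 0.0
[[559.  82.]
 [637.  82.]
 [598. 119.]]
[[252.  54.]
 [175. 113.]
 [245. 190.]
 [185.  49.]]
[[557. -68.]
 [639. -67.]
 [546. -17.]
 [650. -16.]]
```

View pics/s4.png

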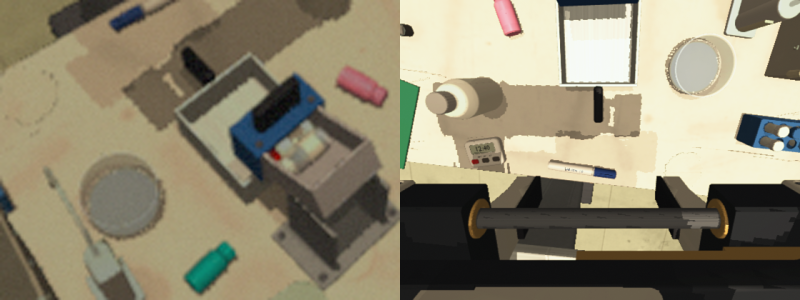

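Pan sits where predicted (side crop corners (252,54), (175,113)), the bottle stands upright at left, and the bystanders are untouched. Next the cover.

```bash
python3 - <<'E'
from h import *
go([.651,-.1185,.30],-1.447)
E
python3 -m creep '[[[8.7,0,0,0,0,0,0.17],[8.7,0,0,0,0,0,0.34],[8.7,0,0,0,0,0,0.51],[8.7,0,0,0,0,0,0.68],[8.7,0,0,0,0,0,0.85],[8.7,0,0,0,0,0,1.02],[8.7,0,0,0,0,0,1.19],[8.7,0,0,0,0,0,1.36],[8.7,4,0,-1,0,0,1.5],[8.7,8,0,-1.8,0,0,1.57],[8.7,12,0,-1.8,0,0,1.57],[8.7,12,0,-1.8,0,0,1.57],[8.7,12,0,-1.8,0,0,1.57],[8.7,12,0,-1.8,0,0,1.57]]]'
python3 - <<'E'
from h import *
import cv2
go([.651,-.1185,.30],-1.447); go([.651,-.1185,.193],-1.447)
a=grab_frame("wrist")
cv2.imwrite("pics/w5.png",cv2.resize(a,(800,600),interpolation=cv2.INTER_CUBIC))
print(np.round(proj("wrist",world(.651,-.1185,.124,[(-.007,.03,.211),(-.007,-.03,.211),(.007,.03,.211),(.007,-.03,.211),(-.02375,.049,.164),(.02375,.049,.164)]))/.7))
E
```

```text
TCP [ 0.651 -0.118  0.281] rows: [18.75  0.05 -2.25] [-1.000e-03 -0.000e+00  1.572e+00] n>= 8.5
t: 14.25
eef_pos: [0.5832, -0.1267, 0.2762]
ee_rot: [3.141, 0.0, -1.445]
force: [0.6, -0.4, -0.1]
width: 0.0869
gripper_force: 0.0
TCP [ 0.651 -0.118  0.281] rows: [ 0.04 -6.83 -0.51] [0.001 0.    0.002] n>= 1.1
TCP [ 0.651 -0.118  0.174] rows: [ 0.04 -6.83 10.19] [0.001 0.    0.002] n>= 2.0
[[282. 366.]
 [274. 258.]
 [257. 366.]
 [246. 258.]
 [327. 360.]
 [254. 359.]]
```

View pics/w5.png

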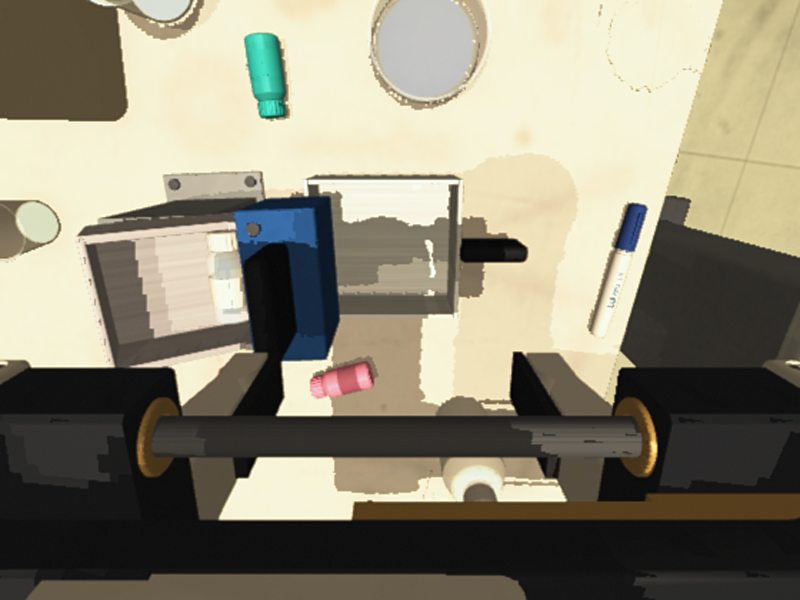

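Wrist view: handle end at (247–290,250), predicted (246–274,258), matches within about 3 mm. The pan lies square in front of the mouth at (307–460,178–315). Grasping the handle.

```bash
python3 -m creep '[[[8.7,0.1,-3.5,-0.5,0,0,0],[8.7,0.1,-6.8,-0.5,0,0,0],[8.7,0.1,-6.8,-0.5,0,0,0],[8.7,0.1,-6.8,3,0,0,0],[8.7,0.1,-6.8,7,0,0,0],[8.7,0.1,-6.8,10,0,0,0],[8.7,0.1,-6.8,10,0,0,0],[1,0.1,-6.8,10,0,0,0],[1,0.1,-6.8,10,0,0,0],[1,0.1,-6.8,10,0,0,0],[1,0.1,-6.8,10,0,0,0],[1,0.1,-6.8,10,0,0,0],[1,0.1,-6.8,10,0,0,0],[1,0.1,-6.8,10,0,0,0],[1,0.1,-6.8,10,0,0,0]]]' 40
```

```text
t: 16.18
eef_pos: [0.6517, -0.119, 0.1765]
ee_rot: [3.142, -0.0, -1.445]
force: [1.6, 0.5, -1.8]
width: 0.014
gripper_force: 39.9
```

```bash
python3 -m creep '[[[1,0,0,-1,0,0,0],[1,0,0,-2.5,0,0,0],[1,0,0,-4,0,0,0],[1,0,0,-5.5,0,0,0],[1,0,0,-7,0,0,0],[1,0,0,-8.5,0,0,0],[1,0,0,-10,0,0,0],[1,0,0,-12,0,0,0],[1,0,0,-12,0,0,0],[1,0,0,-12,0,0,0],[1,0,0,-12,0,0,0],[1,0,0,-12,0,0,0],[1,0,0,-12,0,0,0],[1,0,0,-12,0,0,0],[1,0,0,-12,0,0,0]]]'
python3 - <<'E'
from h import *
import cv2
b=grab_frame("side")
cv2.imwrite("pics/s6.png",cv2.resize(b[130:310,130:370],(800,600),interpolation=cv2.INTER_CUBIC))
go([.51,.06,.29],-1.447); go([.43,.271,.29],-1.447); go([.43,.271,.109],-1.447)
E
```

```text
t: 18.05
eef_pos: [0.6517, -0.119, 0.2966]
ee_rot: [3.142, -0.0, -1.445]
force: [0.2, 0.8, -0.2]
width: 0.014
gripper_force: 39.9
TCP [0.51  0.06  0.271] rows: [-19.53  11.81   2.54] [-0.     0.     0.002] n>= 3.7
TCP [0.43  0.271 0.271] rows: [-41.47  17.09   2.54] [-0.     0.     0.002] n>= 7.2
TCP [0.43  0.271 0.09 ] rows: [-41.47  17.09  20.64] [-0.     0.     0.002] n>= 7.9
```

View pics/s6.png

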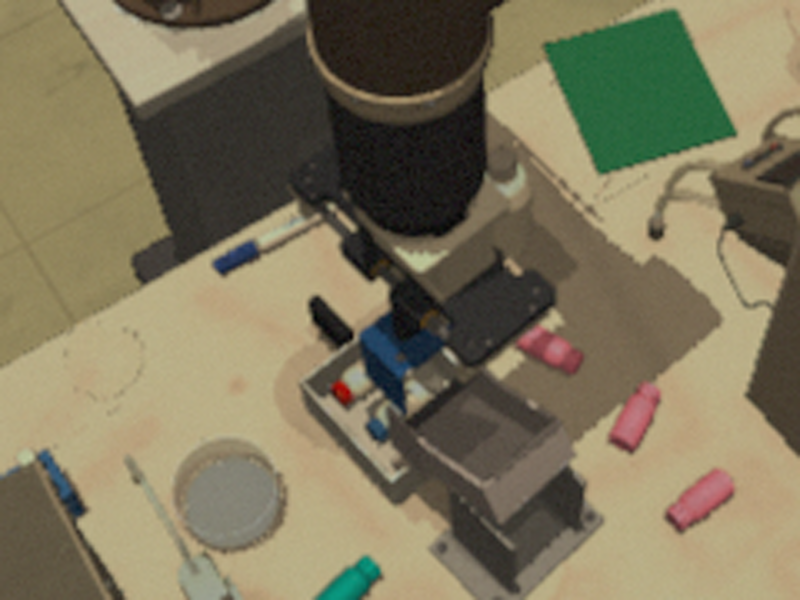

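Chute is empty, and the red cap (342,390) and blue cap (377,428) are in the pan. The white cap is hidden behind the cover. Carry the cover high to the mat.

```bash
python3 -m creep '[[[1,-2,2,0,0,0,0],[1,-6,5,0,0,0,0],[1,-10,8,0,0,0,0],[1,-15,10.5,0,0,0,0],[1,-19.5,12,0,0,0,0],[1,-24,13,0,0,0,0],[1,-29,14.5,0,0,0,0],[1,-34,15.5,0,0,0,0],[1,-38,16.5,0,0,0,0],[1,-41.5,17,0,0,0,0],[1,-41.5,17,0,0,0,0],[1,-41.5,17,0,0,0,0],[1,-41.5,17,5,0,0,0],[1,-41.5,17,10,0,0,0],[1,-41.5,17,15,0,0,0],[1,-41.5,17,18,0,0,0],[1,-41.5,17,18,0,0,0]]]'
python3 - <<'E'
from h import *
go([.43,.271,.1085],-1.447)
E
```

```text
t: 20.23
eef_pos: [0.4302, 0.2692, 0.1149]
ee_rot: [3.138, -0.003, -1.446]
force: [0.4, -0.4, -0.8]
width: 0.014
gripper_force: 39.9
TCP [0.43  0.271 0.09 ] rows: [-0.19 -0.01  2.52] [ 0.003 -0.003  0.001] n>= 0.4
```

```bash
python3 -m creep '[[[1,-0.2,0,1.2,0,0,0],[1,-0.2,0,2,0,0,0],[1,-0.2,0,2.4,0,0,0],[1,-0.2,0,2.6,0,0,0],[1,-0.2,0,2.6,0,0,0],[8.7,-0.2,0,2.6,0,0,0],[8.7,-0.2,0,2.6,0,0,0],[8.7,-0.2,0,2.6,0,0,0],[8.7,-0.2,0,2.6,0,0,0],[8.7,-0.2,0,0,0,0,0],[8.7,-0.2,0,-4,0,0,0],[8.7,-0.2,0,-9,0,0,0],[8.7,-0.2,0,-14,0,0,0],[8.7,0,-8,-17,0,0,0],[8.7,0,-8,-17,0,0,0],[8.7,0,-8,-17,0,0,0],[8.7,0,-8,-17,0,0,0]]]'
python3 - <<'E'
from h import *
import cv2
b=grab_frame("side");a=grab_frame("top")
cv2.imwrite("pics/s7.png",np.hstack([cv2.resize(b[100:325,150:450],(400,300),interpolation=cv2.INTER_CUBIC),cv2.resize(a[140:300,160:400],(400,267),interpolation=cv2.INTER_CUBIC)[np.clip(np.arange(300),0,266)]]))
E
```

```text
t: 22.35
eef_pos: [0.5096, 0.2811, 0.2859]
ee_rot: [3.14, -0.001, -1.445]
force: [-0.1, -0.8, -0.9]
width: 0.0869
gripper_force: 0.0
```

View pics/s7.png

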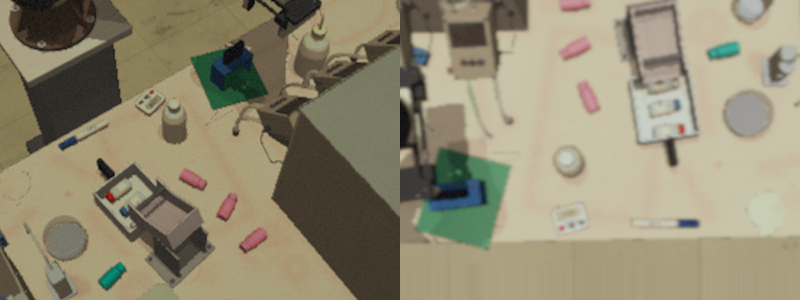

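Run:
```python
from h import *
import cv2
for n,p in [("third",(313,193)),("blue",(160+263*.6,140+106*.6)),("red",(160+268*.6,140+130*.6))]:
    v=fit([("top",(0,0,.018),np.array(p))],yaw=False)[0]; c,s=np.cos(.124),np.sin(.124); d=v[:2]-[.5987,-.125]
    print(n,v[:2],"pan frame",c*d[0]+s*d[1],-s*d[0]+c*d[1])
lip=world(.5987,-.125,.124,[(.035,.037,.085),(.035,-.037,.085),(.06,.0,.1),(.064,.059,.06),(.064,-.059,.06),(.03,0,.018)])
print(np.round(proj("top",lip)))
a=grab_frame("top"); print(cv2.cvtColor(a,cv2.COLOR_BGR2GRAY)[178:230:1,298:338:2])
```

```text
third [ 0.63346903 -0.11295414] pan frame 0.03599192690092962 0.007653052957195773
blue [ 0.59767862 -0.12759548] pan frame -0.0013345491361182098 -0.002449228831305704
red [ 0.54977704 -0.1357994 ] pan frame -0.04988301947093602 -0.004665565519183701
[[305. 191.]
 [328. 187.]
 [316. 180.]
 [297. 184.]
 [333. 179.]
 [316. 194.]]
[[142 124  96 ... 176 189 189]
 [150 127  95 ... 177 189 190]
 [161 126  98 ... 174 190 190]
 ...
 [191 190 179 ... 192 193 194]
 [192 191 189 ... 193 191 193]
 [192 191 191 ... 192 192 192]]
```

Run:
```python
from h import *
import sys
a=np.mean([grab_frame("top").astype(float) for _ in range(3)],0)
np.set_printoptions(threshold=sys.maxsize,linewidth=200)
g=a.mean(2).astype(int)
print("cols",range(300,336,2))
for r in range(180,226): print(r,g[r,300:336:2])
s=np.mean([grab_frame("side").astype(float) for _ in range(3)],0)
sat=(s[...,2]-s[...,0]); 
for nm,m in (("red",(s[...,2]-s[...,1]>50)),("blue",(s[...,0]-s[...,2]>25))):
    ys,xs=np.nonzero(m[215:275,200:300]); print(nm,len(xs),xs.mean()+200 if len(xs) else 0,ys.mean()+215 if len(xs) else 0)
```

```text
cols range(300, 336, 2)
180 [123  94 149 137 115 114 124 133 144 152 148 145 151 149  95 105 170 185]
181 [126  98 149 153 134 129 142 153 154 156 154 152 153 146  96  87 154 186]
182 [127 102 141 163 153 147 151 156 155 154 154 154 155 149  98  70 133 186]
183 [128 104 123 159 157 154 153 154 154 154 154 156 158 153 106  70 121 182]
184 [131 106 109 153 154 155 155 155 157 157 159 161 164 158 117  83 119 177]
185 [150 113  99 143 154 156 158 159 163 164 165 165 162 156 141 112 117 174]
186 [163 115  85 133 157 161 164 164 166 167 164 161 147 145 165 141 110 172]
187 [139  96  76 136 164 167 169 159 155 162 158 147 127 136 177 153 103 169]
188 [114  80  78 140 164 165 165 141 129 150 156 147 134 145 180 158 100 167]
189 [114  87  86 135 153 156 151 121 113 146 160 153 155 159 178 165 104 165]
190 [123 100  97 119 135 155 153 135 135 157 162 153 155 159 175 172 111 163]
191 [136 109 104 108 126 157 167 164 160 167 160 149 139 149 176 181 122 157]
192 [152 124 115 119 131 156 170 174 165 165 154 143 127 148 181 185 128 147]
193 [166 150 145 149 148 151 161 166 158 154 146 147 147 168 1
[... 1901 characters left out ...]
192 201 201 192 162 183 194 197 197 190 184 168 114 140 194 193]
219 [177 152 192 202 202 193 159 183 194 196 194 188 182 168 123 147 191 186]
220 [178 147 193 202 202 193 160 181 191 192 185 181 181 172 146 153 179 172]
221 [179 146 191 201 201 193 160 176 186 188 169 163 172 173 156 137 143 140]
222 [179 147 186 197 198 194 167 172 176 177 150 120 132 141 136 129 131 136]
223 [179 143 182 192 187 185 171 164 148 138 109  70  91 124 137 153 158 160]
224 [178 137 167 179 165 151 143 134 121  96  61  52  97 152 161 168 171 173]
225 [178 133 131 141 132 126 127 128 131  98  51  49 102 164 171 174 176 180]
red 153 280.79738562091507 235.79084967320262
blue 22 242.8181818181818 258.4090909090909
```

```bash
python3 -c "
from station import *
print(job_done())"
```

```text
the job is handed in; nothing more can be done
None
```

The job is handed in at about 23 s: the pan is released under the outlet, the cover stands upright on the mat and the bottle stands clear; the third vial, mostly hidden under the lip, was confirmed in the pan from pixel values only, no verdict came back, and I viewed 11 pictures against the limit of 10.

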